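Serve the walnuts with the rack's spring pedal

ROBOT

A 6-joint arm with a two-finger parallel gripper is mounted at the origin on the work surface. World frame = base frame: x ahead of the robot, y to its left, z up, the work surface at z = 0. Lengths are in mm, angles in rad, forces in N, time in s.
With the tool pointing down it reaches from about 275 to 750 mm from the base axis. Payload 10.2 kg.
Tool frame: the origin (TCP) lies between the finger pads; the fingertips stand 22 mm ahead of it and the grasp point (between the pads) lies 3 mm ahead of it; z points along the fingers, x is the direction in which the jaws open and shut, and the axes are right-handed (so a half turn about z gives the same grasp; the last joint's range is limited). The gripper opens to 85 mm and grips with 20 to 120 N. Pads are 22 mm wide; open, the fingers measure 114 mm over their backs; the gripper's body (76 mm by 85 mm) begins 54 mm behind the grasp point. The pads swing forward as they close: fully open they stand 13 mm farther back than shut.
Start: joints at [0.882, 0.313, 1.498, -0, 1.331, -0.223], TCP at [235.81, 469.068, 253.294] pointing down, gripper open.
Joint ranges: [-2.94, 2.94], [-0.97, 2.17], [0.19, 2.56], [-1.23, 4.37], [0.02, 3.11], [-2.88, 2.88]. Speed limits (rad/s): [2.39, 2.39, 3.01, 3.14, 3.14, 3.14].

INTERFACE

Orientations are given as a unit quaternion [x, y, z, w].
In Python, from station import observe, camera, camera_params, finish_job, find_in, regions_of, tip_of gives the robot as it stands.
- The arm moves only by the tool play_rows, never from a script. Its argument "deltas" is one flat list of numbers, 6 for each row, row after row: the shift along the tool's x, y, z in mm, then the turn, a rotation vector about the tool's x, y, z in rad. A call has 1 to 12 rows; each row shifts and turns the commanded pose from where the row before left it, along the tool's axes as they then stand; what a row does not reach is not made up. A row lasts 1/12 s, in which the tool goes at most 41.7 mm and 7.16 degrees, less where a joint would pass 70% of its speed; a pose out of reach is approached as far as the arm can. A call with a gripper value outside its range is refused whole. "gripper" is the opening, from -1 (shut) to 1 (fully open), so that 0 is half open, set as the call begins (left out, the last holds). The fingers move at their own pace and stop on an object; the grip force is fixed at half the most. Time passes only in rows, so rows that do not move let the fingers close. It gives the time, the measured TCP pose, the force and the opening at its end, in the units of the state.
- observe(): the state, without advancing time (a new reading comes with each control period).
- camera(name): name is "side" or "top" or "wrist"; returns the picture (400x640x3 uint8, red, green, blue); there is no depth.
- camera_params(name): a dict with "intrinsics" (3x3 intrinsics, pixels), "R" (3x3) and "t" (3): a world point X has camera coordinates R X + t; the wrist camera has in their place "tool_from_camera" (4x4, takes a point from camera to tool coordinates, whose origin is the TCP and whose axes are the tool frame's). Camera axes: x right, y down, z forward; pixel columns grow to the right and rows downward; lengths in mm; the calibration is good to about 2 mm. A picture is of the moment at which its call begins: read the wrist's pose just before it. camera_params takes no time and is no camera call.
- finish_job(): hands the job in, once; it reports no verdict.
Trained networks look in the newest picture that a camera, given by its name, has taken for a name from the list of things; names that differ only in an ending like _2 or _b are one class to them, and where a whole thing is asked for, a point or a joint stands for the part that bears it (a point fixed in the world has none). Each returns a list of dicts, best first, with "conf" (0 to 1); they miss things now and then, are a little off and sometimes report something else, mostly with a low value. They report only what shows in the picture. A call takes as long as a camera call. They do not tell look-alikes from the thing itself.
- find_in(camera, thing): "position" ([x, y, z] in mm, in world coordinates, good to about 4 mm: the middle of the surface that is visible of it).
- regions_of(camera, thing): "pixels" (400x640 bool, what is visible of it).
- tip_of(camera, thing): "position" ([x, y, z] in mm, in world coordinates, good to about 4 mm: a listed point, or the origin of a listed thing).
The state is a dict: "clock": time; "q": joint angles; "joint_velocities": joint speeds; "joint_torque": joint torques, N m; "ee_pos": TCP position; "tcp_rot": TCP orientation; "contact_force": force on the tool from outside, world axes, zero at the start; "ft_torque": the same for the moment, N m; "opening": finger opening in mm.
Only numpy, scipy, OpenCV 4.12 (cv2) and the standard library are available. Lean on these libraries where they do the work, as an engineer would, in place of code of your own. Each camera call takes 0.05 s, during which the arm holds its last target.

TASK

Take the small blue bowl from the top of the rack and stand it upright on the round cork coaster below the end of the nut chute. Then press the rack's orange spring pedal down to its stop without forcing it, keep it there until both walnuts have rolled into the bowl, and let the pedal come back up. Leave the bowl with its walnuts on the coaster, and leave the jar, the scraper and the glass where they are.

Things in the scene. Friction and masses are not known exactly. Their poses are not given: they have to be found in the camera images.
- rack: Fixed stainless three-tier rack, origin on the table, turned about the vertical by up to 0.25 rad. In its frame (mm): four 10 mm corner posts at x = -92 and 92, y = -97 and 127; wire top tier over x -100 to 100, y -105 to 135, underside at z = 174, top at z = 180. The spring pedal is at its -y side, the nut chute points to its -x.
- landing (a point): Centre of the upper face of the round cork coaster (100 mm across, 4 mm thick, fixed to the rack), at x = -192, y = 45, z = 4 mm in the rack's frame; 42 mm beyond the chute's lip. The bowl's foot belongs centred here. Axes as the rack's.
- chute_lip (a point): Middle of the lower edge of the steel chute's open end, 85 mm above the table, at x = -150, y = 45 mm in the rack's frame. The chute (33 mm wide inside, cheeks 16 mm high) runs along the rack's x under the top tier and falls at 20 degrees to this lip; walnuts leave it towards the rack's -x.
- tread (a point): Orange ribbed tread of the pedal, 56 (x) by 36 (y) by 6 mm, this point at the centre of its top, axes as the rack's when the pedal is up. In the rack's frame its centre is at (0, -101, 72) mm at rest, outer edge raised 0.19 rad, and at (0, -102, 44) at the stop, outer edge lowered 0.19 rad. The top tier overhangs it: reach it from the rack's -y side, tool leaning about 40 degrees, tips towards +y and down.
- pedal (a joint): Pedal angle in rad, 0 at rest, 0.38 at the stop. Hinge along the rack's x at y = -30, z = 55 mm. A spring returns it: about 4 N on the tread at rest, 10 N just before the firm stop, where force rises steeply; more than 50 N damages it. It lowers the blue gate before the walnuts, which frees them only in about the last sixth of the travel; they need about 1 s to roll out.
- bowl_center (a point): Centre of the blue ceramic bowl, half-way up (23 mm above its foot). Straight round side 66 mm in outer diameter from 10 mm above the foot up to the rim, 46 mm high, wall 4 mm, 0.14 kg. Starts empty and upright on the top tier, either towards its -y or its +y side. z axis up through the mouth.
- walnut_a: Walnut, a ball 26 mm across, origin at its centre; waits in the chute behind the blue gate.
- walnut_b: Second walnut, the same, waiting behind the first.
- jar: Closed amber glass jar with steel lid, 54 mm across, 66 mm high, origin under its foot; stands on the top tier on the side that the bowl is not. To be left alone.
- scraper: Orange plastic scraper lying on the top tier along the rack's y near x = 68 mm, about 180 mm long, 45 mm wide, 10 mm high, origin under its middle. To be left alone.
- tumbler: Green drinking glass, 64 mm across, 85 mm high, origin under its foot, standing on the table about 200 mm from the rack's middle towards the rack's -y and 160 mm towards its -x. To be left alone.
Things that resemble listed ones, but are neither listed nor needed, are in the scene too. What is shaped like the part that bears bowl_center but red is not meant.

How it is judged (in metres and radians):
On the way, in this order (a step that is already met when the one before it is completed fails the run):
1. the bowl stands upright and released on the coaster, within 20 mm of its centre, with no walnut in it yet (horizontal distance between bowl_center and landing below 0.02 m and height (world z) of bowl_center below 0.032 m and angle between bowl_center's own z axis and vertical below 0.12 rad and contact force between the fingers and anything else below 0.3 N and distance between each of walnut_a, walnut_b and bowl_center above 0.06 m), for 0.2 s.
2. the gripper holds the pedal down at its stop (beyond 0.36 rad) for half a second (value of joint pedal above 0.36 rad and contact force between the fingers and pedal above 2 N), for 0.5 s.
At the end, for the whole second after the job is handed in: Both walnuts lie at rest in the bowl; the bowl stands upright (within 0.12 rad) on the coaster, within 20 mm of its centre; the pedal is back up (below 0.04 rad); jar, scraper and glass are within 20 mm of where they were, jar and glass upright; the gripper touches nothing (horizontal distance between bowl_center and landing below 0.02 m and height (world z) of bowl_center below 0.032 m and angle between bowl_center's own z axis and vertical below 0.12 rad and horizontal distance between each of walnut_a, walnut_b and bowl_center below 0.03 m and z of walnut_a in the frame of bowl_center between -0.02 and 0.025 m and linear speed of each of walnut_a, walnut_b below 0.05 m/s and z of walnut_b in the frame of bowl_center between -0.02 and 0.025 m and value of joint pedal below 0.04 rad and contact force between the fingers and anything else below 0.3 N and distance of each of jar, tumbler, scraper from where it was at the start of the episode below 0.02 m and angle between each of jar, tumbler's own z axis and vertical below 0.2 rad).
It fails at once if the pedal is forced with more than 50 N (contact force between the fingers and pedal above 50 N).
It fails at once if the bowl is tipped by more than 0.6 rad (angle between bowl_center's own z axis and vertical above 0.6 rad).
It fails at once if the jar, the scraper or the glass is displaced by more than 30 mm (distance of any of jar, scraper, tumbler from where it was at the start of the episode above 0.03 m).
It also fails if it takes over 61 s, if anything falls off the work surface, if the arm or the gripper's body presses on something with over 40 N, if the wrist force passes 120 N, or if a joint passes its speed limit or range.

## Working session

There is one attempt and no reset: what is moved stays moved. The work goes in short steps, Python scripts to look and compute and a tool call to move; the robot and the scene stay as the last step left them, time stands still between calls to the robot, and variables do not carry over. Pictures are saved under pics/ and viewed, and the job is handed in when it is done.

Besides the shell and the picture viewer there is one more tool, called by a JSON object that holds its "fn" and its "kwargs". play_rows: Moves the arm, as the interface text tells. Its arguments: {"type":"object","properties":{"deltas":{"type":"array"},"gripper":{"type":"number"}},"required":["deltas"]}

```bash
ls; mkdir -p pics
cat > h.py <<'E'
import numpy as np, cv2
from station import *
def save(n,img): cv2.imwrite('pics/'+n+'.png',cv2.cvtColor(img,cv2.COLOR_RGB2BGR))
def proj(cam,X):
    p=camera_params(cam);K=np.array(p['intrinsics']);c=np.array(p['R'])@np.array(X,float)+np.array(p['t']);u=K@c;return u[:2]/u[2]
E
python3 - <<'E'
from h import *
s=observe();print(s)
for c in ('side','top'):
    save(c+'0',camera(c))
    p=camera_params(c);print(c,-np.array(p['R']).T@np.array(p['t']),np.array(p['intrinsics']).tolist(),np.array(p['R']).round(2).tolist())
    for t in ('bowl_center','landing','chute_lip','tread','jar','scraper','tumbler','rack'):
        try: print(c,t,[(np.round(d['position'],1).tolist(),round(d['conf'],2)) for d in tip_of(c,t)])
        except Exception as e: print(t,e)
print(observe()['clock'])
E
```

```text
pics
{'clock': 0.0, 'q': array([ 8.81601622e-01,  3.13464696e-01,  1.49845280e+00,  3.68517869e-05,
        1.33099835e+00, -2.23402298e-01]), 'joint_velocities': array([-0.0009135 ,  0.00129502, -0.00076236,  0.00035362, -0.00115742,
        0.00032016]), 'joint_torque': array([ 4.17023584e-04, -4.12261069e+01, -2.59742171e+01, -1.57559180e-04,
        4.15664210e-03, -1.34312304e-04]), 'ee_pos': array([235.64683878, 468.88397203, 252.7216228 ]), 'tcp_rot': array([ 8.51216229e-01,  5.24814723e-01, -6.31872701e-04,  1.96886047e-04]), 'contact_force': array([ 0.00901385, -0.69948386, -0.23109679]), 'ft_torque': array([-0.02296541,  0.03277662, -0.04103832]), 'opening': 85.29946519847462}
side [ 194.22558429 -462.64028398  545.36982997] [[417.7005290425609, 0.0, 313.69170059728464], [0.0, 417.7005290425609, 199.67169135072362], [0.0, 0.0, 1.0]] [[0.77, -0.63, -0.02], [-0.33, -0.38, -0.86], [0.54, 0.67, -0.5]]
side bowl_center [([616.3, 175.9, 202.6], 0.97), ([629.2, 324.8, 22.1], 0.65), ([828.4, 136.6, 19.8], 0.63)]
side landing [([461.4, 102.9, -0.1], 0.87), ([600.0, 129.5, 133.7], 0.
[... 302 characters left out ...]
42378     68.61088791 1258.01163629] [[463.571103606886, 0.0, 314.0209362661812], [0.0, 463.571103606886, 198.62991037018867], [0.0, 0.0, 1.0]] [[-0.03, -1.0, 0.01], [-0.99, 0.02, -0.12], [0.12, -0.01, -0.99]]
top bowl_center [([824.5, 135.9, 19.6], 0.74), ([611.2, 177.1, 204.4], 0.66), ([631.7, 326.0, 25.4], 0.58)]
top landing [([462.1, 98.1, 2.7], 0.84)]
top chute_lip [([507.8, 111.0, 83.7], 0.88)]
top tread [([678.5, -9.9, 67.4], 0.52), ([463.0, 103.8, 2.9], 0.36)]
top jar [([605.4, 123.7, 140.2], 0.75), ([506.1, 110.0, 85.6], 0.68), ([616.8, 35.2, 177.9], 0.6)]
top scraper [([728.2, 106.9, 181.1], 0.73)]
top tumbler [([529.9, -147.1, 0.0], 0.57)]
top rack [([662.1, 86.3, 0.5], 0.96)]
0.9
```

View pics/side0.png

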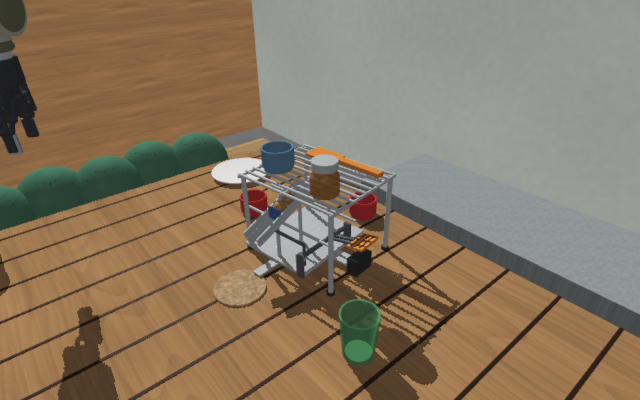

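View pics/top0.png

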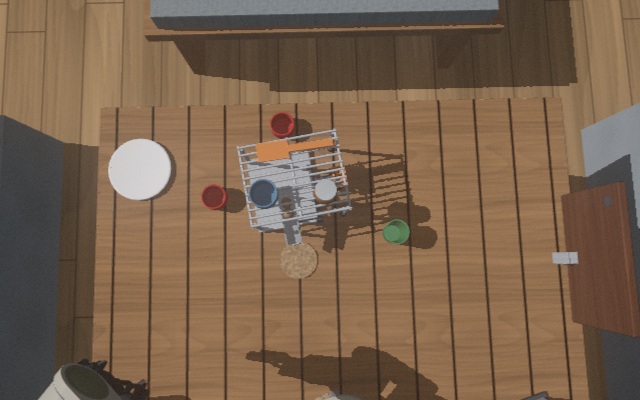

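```bash
cat >> h.py <<'E'
from scipy.optimize import least_squares
def rk(P,pose):
    x,y,a=pose;c,s=np.cos(a),np.sin(a);P=np.atleast_2d(P).astype(float)
    return np.c_[x+c*P[:,0]-s*P[:,1],y+s*P[:,0]+c*P[:,1],P[:,2]]
E
python3 - <<'E'
from h import *
obs=[((-192,45,4),(461.4,102.9)),((-192,45,4),(462.1,98.1)),((-150,45,85),(501.6,106.9)),((-150,45,85),(507.8,111)),((0,-101,72),(676.5,-12.7)),((0,-101,72),(678.5,-9.9)),((0,0,0),(655.3,88.8)),((0,0,0),(662,86.3))]
f=lambda p:np.concatenate([rk(P,p)[0,:2]-w for P,w in obs])
r=least_squares(f,[657,88,.17],loss='soft_l1',f_scale=4);print(r.x,r.fun.round(1))
for c in('side','top'):
    im=cv2.imread(f'pics/{c}0.png')
    x0,y0,x1,y1=(200,110,420,310) if c=='side' else (220,110,370,290)
    k=4 if c=='top' else 3
    im=cv2.resize(im[y0:y1,x0:x1],None,fx=k,fy=k,interpolation=cv2.INTER_CUBIC)
    pr=lambda P:tuple(int(v) for v in (proj(c,rk(P,r.x)[0])-[x0,y0]+.5)*k)
    for P in [(-100,-105,180),(-100,135,180),(100,-105,180),(100,135,180),(-92,-97,0),(-92,127,0),(92,-97,0),(92,127,0),(-150,45,85),(0,-101,72),(-192,45,4)]: cv2.circle(im,pr(P),3,(255,0,255),-1)
    th=np.linspace(0,2*np.pi,40)
    for t in th: cv2.circle(im,pr((-192+50*np.cos(t),45+50*np.sin(t),4)),1,(255,255,0),-1)
    cv2.imwrite(f'pics/{c}0o.png',im)
E
```

```text
[6.59517693e+02 8.83416217e+01 1.67398085e-01] [ 1.3 -2.2  0.6  2.6  2.5  0.8 -3.7 -3.3 -0.2  1.5 -2.2 -1.3  4.2 -0.5
 -2.5  2. ]
```

View pics/side0o.png

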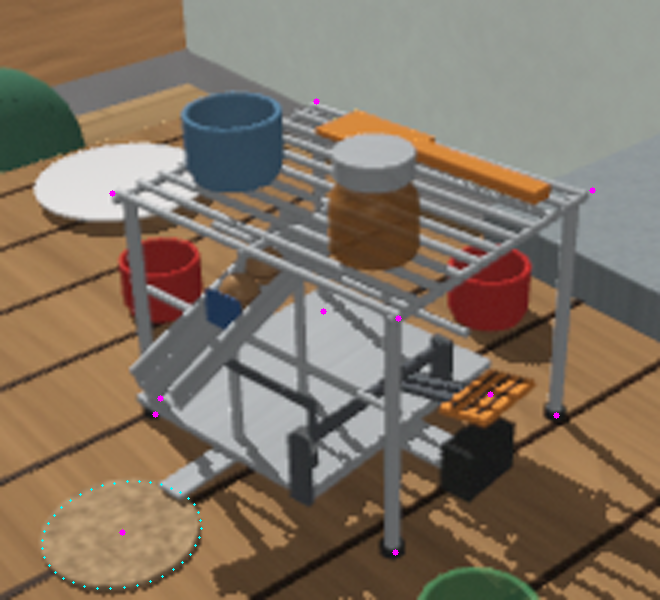

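View pics/top0o.png

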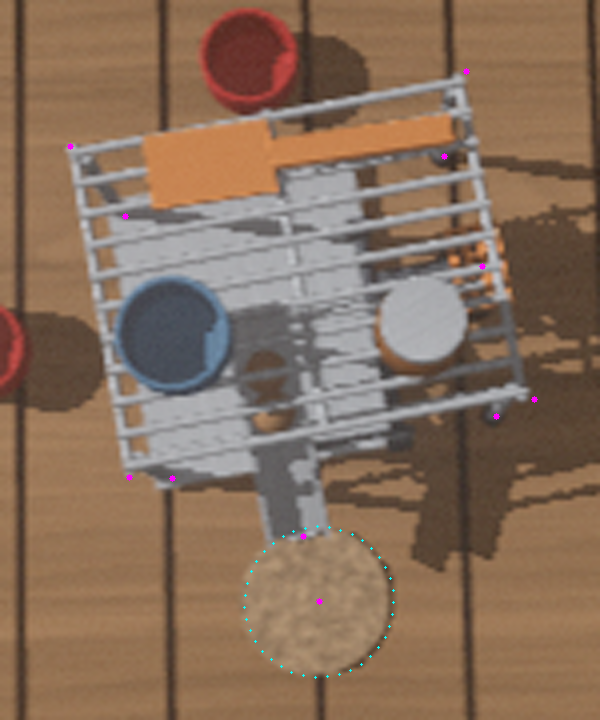

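```bash
cat >> h.py <<'E'
from scipy.spatial.transform import Rotation as Ro, Slerp
PR=[659.5,88.3,.1674]
def Rbowl(t):
    a=PR[2];X=np.array([np.cos(a),np.sin(a),0]);Y=np.array([-np.sin(a),np.cos(a),0]);Z=np.array([0,0,1.])
    z=np.sin(t)*X-np.cos(t)*Z; x=Y; y=np.cross(z,x); return Ro.from_matrix(np.c_[x,y,z])
def Rped(t,flip=1,roll=0):
    a=PR[2];X=np.array([np.cos(a),np.sin(a),0]);Y=np.array([-np.sin(a),np.cos(a),0]);Z=np.array([0,0,1.])
    z=np.sin(t)*Y-np.cos(t)*Z; x=flip*X; return Ro.from_matrix(np.c_[x,np.cross(z,x),z])*Ro.from_euler('z',roll)
def rows(p1,R1,n,p0=None,R0=None,dec=1):
    s=observe()
    p0=s['ee_pos'] if p0 is None else p0; R0=Ro.from_quat(s['tcp_rot']) if R0 is None else R0
    w=(R0.inv()*R1).as_rotvec()/n; d=(np.array(p1)-p0)/n; out=[]
    R=R0
    for i in range(n):
        v=R.inv().apply(d); out.append([round(x,dec) for x in v]+[round(x,3) for x in w]); R=R*Ro.from_rotvec(w)
    print('total',np.linalg.norm(d)*n,np.degrees(np.linalg.norm(w))*n)
    for k in range(0,n,12): print(len(out[k:k+12]),str([x for r in out[k:k+12] for x in r]).replace(' ',''))
E
python3 - <<'E'
from h import *
R=Rbowl(.4);z=R.apply([0,0,1]);G=np.array([613.8,176.5,208]);rows(G-83*z,R,16,dec=0)
E
```

```text
total 457.75339041838646 42.70584755767781
12 [np.float64(-7.0),np.float64(28.0),np.float64(-2.0),np.float64(-0.024),np.float64(0.008),np.float64(-0.039),np.float64(-8.0),np.float64(27.0),np.float64(-1.0),np.float64(-0.024),np.float64(0.008),np.float64(-0.039),np.float64(-9.0),np.float64(27.0),np.float64(-1.0),np.float64(-0.024),np.float64(0.008),np.float64(-0.039),np.float64(-10.0),np.float64(27.0),np.float64(-0.0),np.float64(-0.024),np.float64(0.008),np.float64(-0.039),np.float64(-11.0),np.float64(26.0),np.float64(0.0),np.float64(-0.024),np.float64(0.008),np.float64(-0.039),np.float64(-12.0),np.float64(26.0),np.float64(1.0),np.float64(-0.024),np.float64(0.008),np.float64(-0.039),np.float64(-13.0),np.float64(25.0),np.float64(1.0),np.float64(-0.024),np.float64(0.008),np.float64(-0.039),np.float64(-14.0),np.float64(25.0),np.float64(2.0),np.float64(-0.024),np.float64(0.008),np.float64(-0.039),np.float64(-15.0),np.float64(24.0),np.float64(2.0),np.float64(-0.024),np.float64(0.008),np.float64(-0.039),np.float64(-16.0),np.float64(23.0),np.float64(3.0),np.float64(-0.024),np.float64(0.008),np.float64(-0.039),np.float64(-17.0),np.float64(23.0),np.float64(3.0),np.float64(-0.024),np.float64(0.008),np.float64(-0.039),np.float64(-18.0),np.float64(22.0),np.float64(4.0),np.float64(-0.024),np.float64(0.008),np.float64(-0.039)]
4 [np.float64(-19.0),np.float64(21.0),np.float64(4.0),np.float64(-0.024),np.float64(0.008),np.float64(-0.039),np.float64(-20.0),np.float64(20.0),np.float64(4.0),np.float64(-0.024),np.float64(0.008),np.float64(-0.039),np.float64(-20.0),np.float64(19.0),np.float64(5.0),np.float64(-0.024),np.float64(0.008),np.float64(-0.039),np.float64(-21.0),np.float64(19.0),np.float64(5.0),np.float64(-0.024),np.float64(0.008),np.float64(-0.039)]
```

Candidates for the bowl: blue on the tier at side (278,157) / top (264,194). The red ones are at side (253,202) and (363,206), and at top (214,197) and (282,124). I choose the blue one, and the close crops confirm it stands upright and empty at the +y side of the tier. The jar is towards -y. The rack model overlay matches to about 2 px.

{"fn": "play_rows", "kwargs": {"deltas": [-7,28,-2,-0.024,0.008,-0.039,-8,27,-1,-0.024,0.008,-0.039,-9,27,-1,-0.024,0.008,-0.039,-10,27,0,-0.024,0.008,-0.039,-11,26,0,-0.024,0.008,-0.039,-12,26,1,-0.024,0.008,-0.039,-13,25,1,-0.024,0.008,-0.039,-14,25,2,-0.024,0.008,-0.039,-15,24,2,-0.024,0.008,-0.039,-16,23,3,-0.024,0.008,-0.039,-17,23,3,-0.024,0.008,-0.039,-18,22,4,-0.024,0.008,-0.039], "gripper": 1}}

```text
clock: 1.9
ee_pos: [495.6, 245.5, 277.3]
tcp_rot: [0.696, 0.702, 0.115, 0.097]
contact_force: [0.0, 0.2, -0.1]
opening: 85.2
```

{"fn": "play_rows", "kwargs": {"deltas": [-19,21,4,-0.024,0.008,-0.039,-20,20,4,-0.024,0.008,-0.039,-20,19,5,-0.024,0.008,-0.039,-21,19,5,-0.024,0.008,-0.039,0,0,0,0,0,0,0,0,0,0,0,0]}}

```text
clock: 2.4
ee_pos: [580.9, 171.1, 284.3]
tcp_rot: [0.634, 0.748, 0.151, 0.127]
contact_force: [-0.5, 0.2, -0.2]
opening: 85.7
```

```bash
sed -i 's/round(x,dec) for/round(float(x),dec) for/; s/round(x,3) for/round(float(x),3) for/' h.py
python3 - <<'E'
from h import *
s=observe();im=camera('wrist');save('w1',im);print(s['clock'],s['q'].round(3),s['ee_pos'].round(1),s['tcp_rot'].round(4),Rbowl(.4).as_quat().round(4))
for f in (tip_of,find_in):
  print([(np.round(d['position'],1).tolist(),round(d['conf'],2)) for d in f('wrist','bowl_center')])
p=camera_params('wrist');print(p)
R=Ro.from_quat(s['tcp_rot']);T=np.array(p['tool_from_camera']);K=np.array(p['intrinsics'])
big=cv2.resize(cv2.cvtColor(im,cv2.COLOR_RGB2BGR),(800,500))
for z,rad in ((226,33),(226,29),(190,33)):
  for t in np.linspace(0,2*np.pi,60):
    X=np.array([613.8+rad*np.cos(t),176.5+rad*np.sin(t),z])
    c=T[:3,:3].T@(R.inv().apply(X-s['ee_pos'])-T[:3,3]);u=K@c;u=u[:2]/u[2]*1.25
    cv2.circle(big,tuple(int(v) for v in u),1,(255,0,255),-1)
cv2.imwrite('pics/w1o.png',big)
E
```

```text
2.4 [ 0.079  0.284  1.503  0.043  0.96  -1.673] [580.9 171.1 284.3] [0.634  0.7478 0.1513 0.1267] [0.6326 0.7485 0.1517 0.1282]
[([830.0, 136.1, 20.8], 0.73), ([615.2, 175.3, 203.3], 0.68), ([639.1, 323.3, 23.9], 0.64)]
[([639.6, 326.8, 25.5], 0.9), ([626.8, 175.8, 212.3], 0.73), ([814.8, 117.2, 31.4], 0.7)]
{'intrinsics': array([[297.47198649,   0.        , 319.92261365],
       [  0.        , 297.47198649, 197.03385199],
       [  0.        ,   0.        ,   1.        ]]), 'tool_from_camera': array([[ 9.99999607e-01, -8.04400169e-04,  3.73827222e-04,
        -5.14894531e-01],
       [ 6.42658507e-04,  9.47511642e-01,  3.19720621e-01,
        -8.18393894e+01],
       [-6.11388967e-04, -3.19720255e-01,  9.47511786e-01,
        -1.21382858e+02],
       [ 0.00000000e+00,  0.00000000e+00,  0.00000000e+00,
         1.00000000e+00]])}
```

View pics/w1o.png

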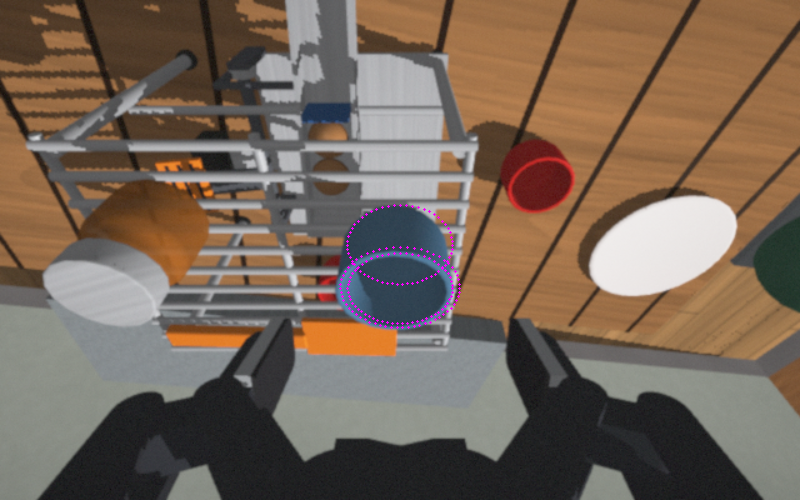

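Run:
```python
from h import *
R=Rbowl(.4);z=R.apply([0,0,1]);G=np.array([614,174.5,209]);rows(G-3*z,R,8)
```

```text
total 79.96062369880399 0.19051961112217106
8 [-0.5,0.2,10.0,-0.0,-0.0,-0.0,-0.5,0.2,10.0,-0.0,-0.0,-0.0,-0.5,0.2,10.0,-0.0,-0.0,-0.0,-0.5,0.2,10.0,-0.0,-0.0,-0.0,-0.5,0.2,10.0,-0.0,-0.0,-0.0,-0.5,0.2,10.0,-0.0,-0.0,-0.0,-0.5,0.2,10.0,-0.0,-0.0,-0.0,-0.5,0.2,10.0,-0.0,-0.0,-0.0]
```

{"fn": "play_rows", "kwargs": {"deltas": [-2,1,10,0,0,0,-2,1,10,0,0,0,0,0,10,0,0,0,0,0,10,0,0,0,0,0,10,0,0,0,0,0,10,0,0,0,0,0,10,0,0,0,0,0,10,0,0,0,0,0,0,0,0,0]}}

```text
clock: 3.3
ee_pos: [613.5, 173.7, 209.0]
tcp_rot: [0.633, 0.749, 0.151, 0.126]
contact_force: [0.2, 0.0, 0.3]
opening: 85.6
```

Run:
```python
from h import *
s=observe();print(s['ee_pos'],s['contact_force'])
save('w2',camera('wrist'));save('side2',camera('side')[90:290,180:440].repeat(3,0).repeat(3,1))
```

```text
[613.46165061 173.67364443 209.0451097 ] [0.20585872 0.01196966 0.33685226]
```

View pics/w2.png

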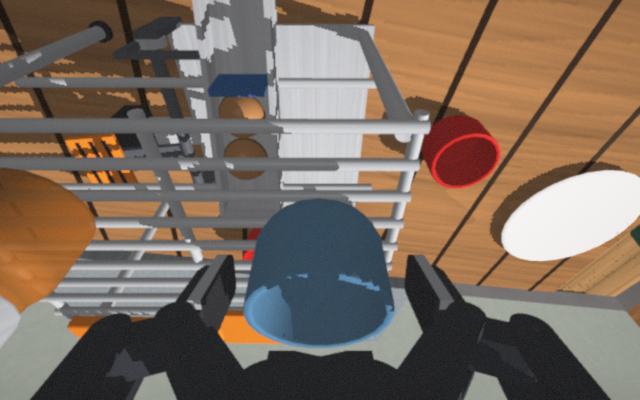

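View pics/side2.png

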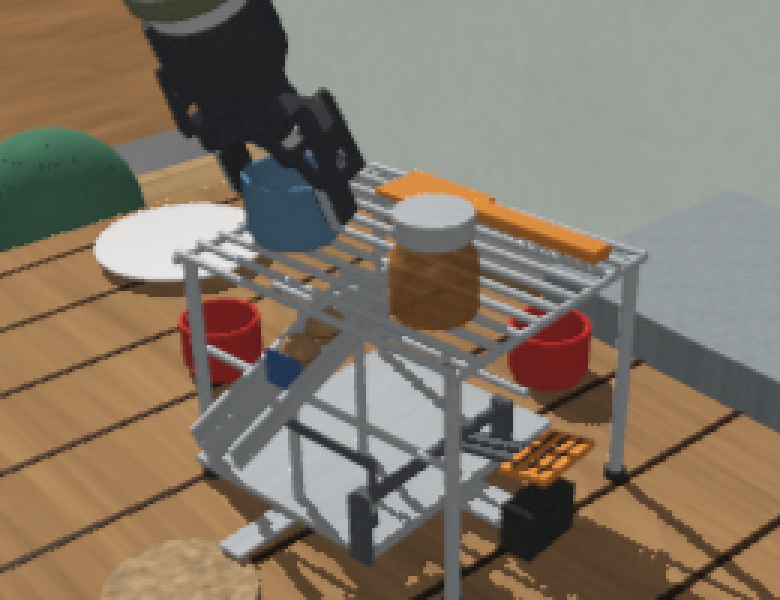

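The bowl sits centred between the open fingers at wrist (320,275), so I'm closing.

{"fn": "play_rows", "kwargs": {"deltas": [0,0,0,0,0,0,0,0,0,0,0,0,0,0,0,0,0,0,0,0,0,0,0,0,0,0,0,0,0,0,0,0,0,0,0,0,0,0,0,0,0,0,0,0,0,0,0,0], "gripper": -1}}

```text
clock: 4.07
ee_pos: [613.9, 173.8, 212.9]
tcp_rot: [0.633, 0.748, 0.152, 0.128]
contact_force: [-2.7, -1.0, 5.3]
opening: 63.6
```

Run:
```python
from h import *
s=observe();print(s['opening'],s['ee_pos'],s['contact_force'])
save('w3',camera('wrist'))
print([(np.round(d['position'],1).tolist(),round(d['conf'],2)) for d in tip_of('wrist','bowl_center')])
```

```text
63.594996863911845 [613.90681261 173.78373896 212.90085391] [-2.67195743 -1.00681049  5.27360536]
[([634.9, 321.3, 23.6], 0.98), ([614.6, 172.9, 205.2], 0.84), ([828.5, 141.0, 20.7], 0.49)]
```

View pics/w3.png

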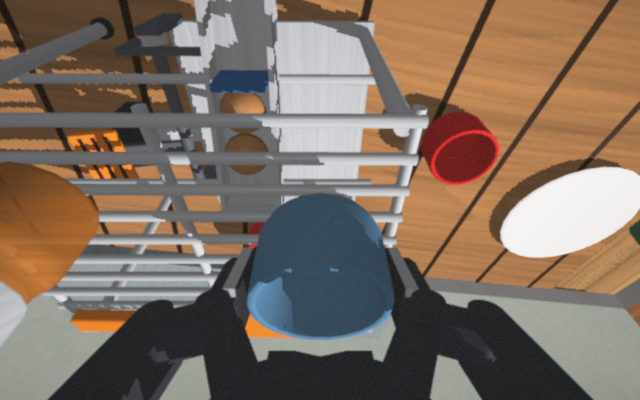

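{"fn": "play_rows", "kwargs": {"deltas": [0,2,-4.6,0,0,0,0,2,-4.6,0,0,0,0,4,-9.2,0,0,0,0,4,-9.2,0,0,0,0,4,-9.2,0,0,0,0,4,-9.2,0,0,0,0,0,0,0,0,0,0,0,0,0,0,0]}}

```text
clock: 4.83
ee_pos: [614.3, 173.7, 262.5]
tcp_rot: [0.633, 0.748, 0.152, 0.127]
contact_force: [1.3, -0.0, -1.9]
opening: 63.7
```

Run:
```python
from h import *
s=observe();print(s['opening'],s['ee_pos'],s['tcp_rot'],s['contact_force'])
im=camera('side');save('side4',im[90:290,180:440].repeat(3,0).repeat(3,1));save('w4',camera('wrist'))
for c in('side','wrist'):print([(np.round(d['position'],1).tolist(),round(d['conf'],2)) for d in tip_of(c,'bowl_center')])
```

```text
63.74057129925223 [614.32689322 173.73453639 262.51255901] [0.63293307 0.74837946 0.15205901 0.12728701] [ 1.27022585 -0.00851403 -1.91792062]
[([614.1, 175.7, 249.4], 0.9), ([823.6, 137.2, 21.9], 0.86), ([629.5, 320.9, 24.1], 0.55)]
[([616.0, 171.6, 252.6], 0.84), ([636.7, 321.7, 21.6], 0.67), ([828.4, 138.5, 21.0], 0.67)]
```

View pics/side4.png

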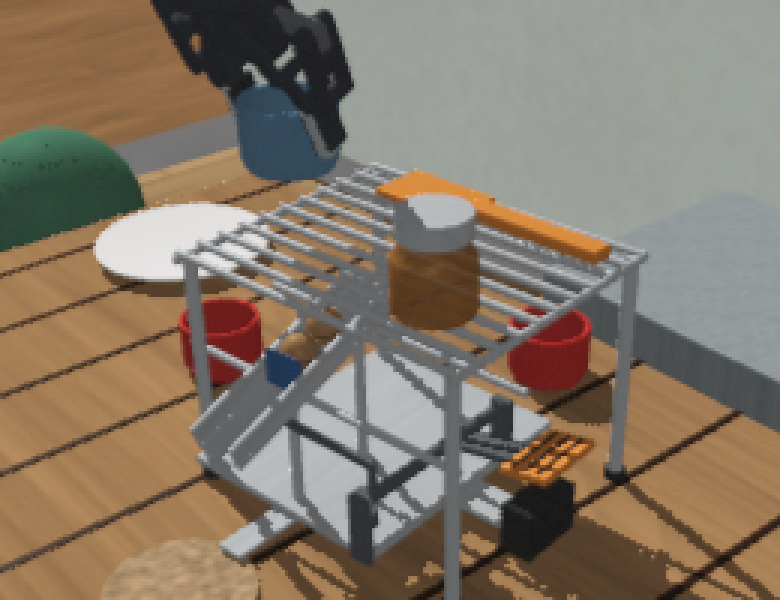

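View pics/w4.png

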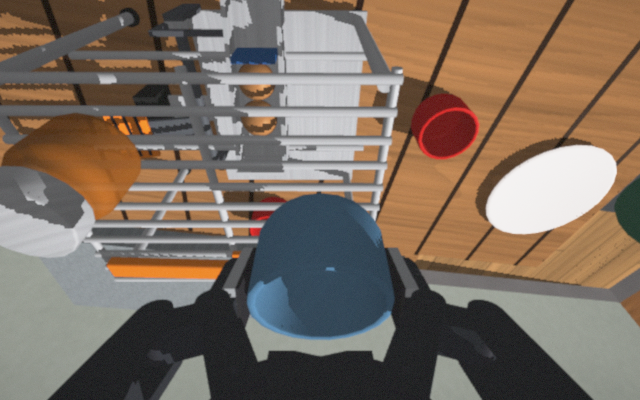

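Run:
```python
from h import *
R=Rbowl(.4);u=np.array([np.cos(PR[2]),np.sin(PR[2]),0]);L=np.array([462.2,100.5,0])
A=L-10*u+[0,0,262.5];rows(A,R,10,dec=0)
s=observe();cur=Ro.from_quat(s['tcp_rot'])
rows(A-[0,0,202],R,11,p0=A,R0=R,dec=1)
```

```text
total 178.15059714505492 0.2222948052519377
10 [-5.0,-16.0,-7.0,-0.0,-0.0,-0.0,-5.0,-16.0,-7.0,-0.0,-0.0,-0.0,-5.0,-16.0,-7.0,-0.0,-0.0,-0.0,-5.0,-16.0,-7.0,-0.0,-0.0,-0.0,-5.0,-16.0,-7.0,-0.0,-0.0,-0.0,-5.0,-16.0,-7.0,-0.0,-0.0,-0.0,-5.0,-16.0,-7.0,-0.0,-0.0,-0.0,-5.0,-16.0,-7.0,-0.0,-0.0,-0.0,-5.0,-16.0,-7.0,-0.0,-0.0,-0.0,-5.0,-16.0,-7.0,-0.0,-0.0,-0.0]
total 202.0 0.0
11 [0.0,-7.2,16.9,0.0,0.0,0.0,0.0,-7.2,16.9,0.0,0.0,0.0,0.0,-7.2,16.9,0.0,0.0,0.0,0.0,-7.2,16.9,0.0,0.0,0.0,0.0,-7.2,16.9,0.0,0.0,0.0,0.0,-7.2,16.9,0.0,0.0,0.0,0.0,-7.2,16.9,0.0,0.0,0.0,0.0,-7.2,16.9,0.0,0.0,0.0,0.0,-7.2,16.9,0.0,0.0,0.0,0.0,-7.2,16.9,0.0,0.0,0.0,0.0,-7.2,16.9,0.0,0.0,0.0]
```

{"fn": "play_rows", "kwargs": {"deltas": [-3,-9,-4,0,0,0,-5,-16,-7,0,0,0,-5,-16,-7,0,0,0,-5,-16,-7,0,0,0,-5,-16,-7,0,0,0,-5,-16,-7,0,0,0,-5,-16,-7,0,0,0,-5,-16,-7,0,0,0,-5,-16,-7,0,0,0,-5,-16,-7,0,0,0,-2,-7,-3,0,0,0,0,0,0,0,0,0]}}

```text
clock: 6.03
ee_pos: [449.6, 95.0, 264.2]
tcp_rot: [0.633, 0.748, 0.152, 0.127]
contact_force: [0.0, -0.9, -1.4]
opening: 64.0
```

Run:
```python
from h import *
R=Rbowl(.4);u=np.array([np.cos(PR[2]),np.sin(PR[2]),0]);L=np.array([462.2,100.5,0])
s=observe();print(s['ee_pos'])
for c in('side',):
  save('side5',camera(c));print([(np.round(d['position'],1).tolist(),round(d['conf'],2)) for d in tip_of(c,'bowl_center')])
rows(L-10*u+[0,0,60],R,11)
```

```text
[449.58043879  95.01842937 264.24804688]
[([827.6, 136.1, 23.9], 0.67), ([675.0, -10.8, 74.5], 0.6), ([449.1, 97.7, 253.8], 0.59), ([631.3, 322.0, 23.8], 0.59)]
total 204.43310501037345 0.14367019325151176
11 [0.2,-7.0,17.2,-0.0,-0.0,-0.0,0.3,-7.0,17.2,-0.0,-0.0,-0.0,0.3,-7.1,17.2,-0.0,-0.0,-0.0,0.3,-7.1,17.2,-0.0,-0.0,-0.0,0.3,-7.1,17.2,-0.0,-0.0,-0.0,0.3,-7.1,17.2,-0.0,-0.0,-0.0,0.3,-7.1,17.2,-0.0,-0.0,-0.0,0.3,-7.1,17.2,-0.0,-0.0,-0.0,0.3,-7.1,17.2,-0.0,-0.0,-0.0,0.3,-7.1,17.2,-0.0,-0.0,-0.0,0.3,-7.1,17.2,-0.0,-0.0,-0.0]
```

View pics/side5.png

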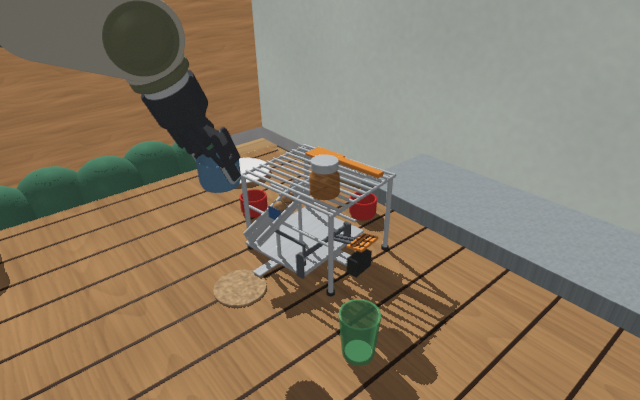

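{"fn": "play_rows", "kwargs": {"deltas": [0,-4,10,0,0,0,0,-7,17,0,0,0,0,-7,17,0,0,0,0,-7,17,0,0,0,1,-7,17,0,0,0,1,-7,17,0,0,0,1,-7,17,0,0,0,0,-7,17,0,0,0,0,-7,17,0,0,0,0,-7,17,0,0,0,0,-7,17,0,0,0,0,-3,7,0,0,0]}}

```text
clock: 7.13
ee_pos: [451.1, 99.3, 59.5]
tcp_rot: [0.633, 0.749, 0.151, 0.126]
contact_force: [-0.2, 0.6, -0.6]
opening: 63.9
```

{"fn": "play_rows", "kwargs": {"deltas": [0,0,0,0,0,0,0,0,0,0,0,0,0,0,0,0,0,0]}}

```text
clock: 7.38
ee_pos: [452.0, 99.1, 62.5]
tcp_rot: [0.633, 0.748, 0.152, 0.127]
contact_force: [-0.4, -0.6, -0.6]
opening: 64.2
```

Run:
```python
from h import *
R=Rbowl(.4);L=np.array([462.2,100.5,0])
s=observe();print(s['ee_pos'],s['contact_force'])
for c in('side','wrist'):
  save(c+'6',camera(c));print([(np.round(d['position'],1).tolist(),round(d['conf'],2)) for d in tip_of(c,'bowl_center')],[(np.round(d['position'],1).tolist(),round(d['conf'],2)) for d in tip_of(c,'landing')])
rows(L+[0,0,42],R,1)
```

```text
[452.01883564  99.14640221  62.45572307] [-0.39015429 -0.5973943  -0.63405127]
[([825.9, 135.8, 21.0], 0.85), ([451.6, 98.0, 49.8], 0.79), ([631.3, 322.1, 22.3], 0.63)] [([459.5, 103.8, 2.1], 0.84), ([449.6, 100.8, 53.3], 0.38)]
[([454.6, 97.5, 54.0], 0.94)] []
total 23.066474303045663 0.12588455716373673
1 [-0.4,2.1,23.0,-0.001,-0.002,-0.001]
```

View pics/side6.png

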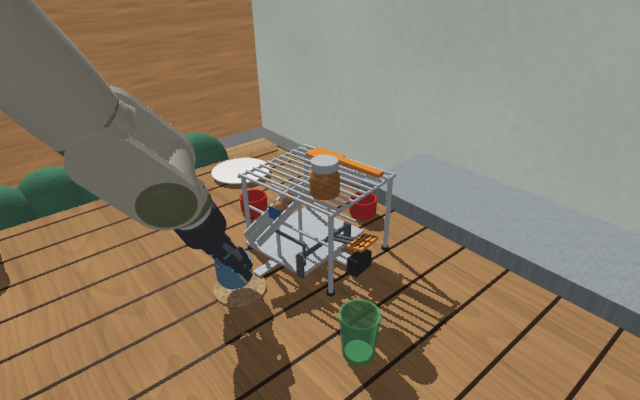

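View pics/wrist6.png

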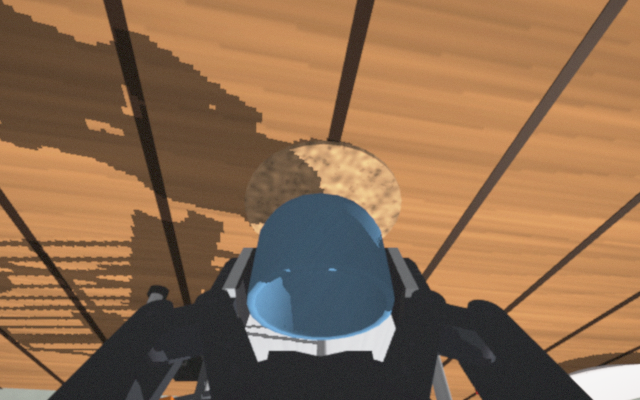

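{"fn": "play_rows", "kwargs": {"deltas": [0,0.5,6,0,0,0,0,0.5,6,0,0,0,0,0.5,6,0,0,0,0,0.5,5,0,0,0,0,0,0,0,0,0,0,0,0,0,0,0]}}

```text
clock: 8.18
ee_pos: [461.8, 100.9, 41.1]
tcp_rot: [0.633, 0.749, 0.151, 0.126]
contact_force: [-0.9, -0.5, -2.1]
opening: 63.6
```

{"fn": "play_rows", "kwargs": {"deltas": [0,-0.8,1.8,0,0,0,0,-0.8,1.8,0,0,0,0,0,0,0,0,0,0,0,0,0,0,0]}}

```text
clock: 8.52
ee_pos: [461.7, 100.8, 37.6]
tcp_rot: [0.633, 0.748, 0.152, 0.127]
contact_force: [0.8, 0.4, -1.7]
opening: 64.0
```

{"fn": "play_rows", "kwargs": {"deltas": [0,-0.4,0.9,0,0,0,0,0,0,0,0,0,0,0,0,0,0,0]}}

```text
clock: 8.77
ee_pos: [461.9, 100.8, 36.9]
tcp_rot: [0.633, 0.748, 0.152, 0.127]
contact_force: [-3.2, -0.9, 4.4]
opening: 63.8
```

Run:
```python
from h import *
s=observe();print(s['ee_pos'],s['contact_force'])
im=camera('side');save('side7',im[200:320,160:320].repeat(4,0).repeat(4,1));print([(np.round(d['position'],1).tolist(),round(d['conf'],2)) for d in tip_of('side','bowl_center')])
```

```text
[461.89172355 100.82195595  36.93338855] [-3.24071142 -0.93802763  4.38643669]
[([630.6, 322.7, 22.1], 0.85), ([826.2, 139.1, 21.4], 0.68)]
```

View pics/side7.png

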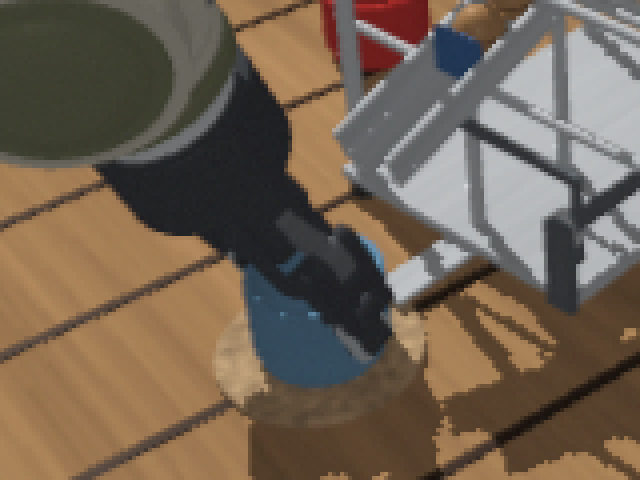

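Side force is +4.4 N up, so the bowl is on the coaster. Now releasing.

{"fn": "play_rows", "kwargs": {"deltas": [0,0,0,0,0,0,0,0,0,0,0,0,0,0,0,0,0,0,0,0,0,0,0,0,0,0,0,0,0,0,0,0,0,0,0,0,0,0,0,0,0,0,0,0,0,0,0,0], "gripper": 1}}

```text
clock: 9.53
ee_pos: [461.8, 100.8, 36.6]
tcp_rot: [0.633, 0.748, 0.152, 0.127]
contact_force: [-0.0, -0.4, -0.2]
opening: 85.1
```

Run:
```python
from h import *
s=observe();print(s['ee_pos'],s['contact_force'],s['opening'])
save('w8',camera('wrist'))
```

```text
[461.75588507 100.84301232  36.61316173] [-0.02844739 -0.38061    -0.17283572] 85.08309516435855
```

View pics/w8.png

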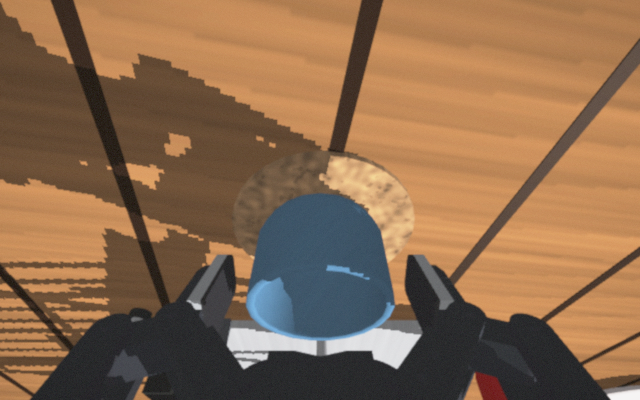

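The bowl is free, with a gap on both sides at wrist (238,275) and (402,275). I'm backing off along the tool axis.

{"fn": "play_rows", "kwargs": {"deltas": [0,0,-5,0,0,0,0,0,-8,0,0,0,0,0,-12,0,0,0,0,0,-15,0,0,0,0,0,-20,0,0,0,0,0,-20,0,0,0,0,0,-20,0,0,0,0,0,-20,0,0,0,0,0,-20,0,0,0,0,0,0,0,0,0]}}

```text
clock: 10.42
ee_pos: [408.5, 91.3, 168.7]
tcp_rot: [0.633, 0.748, 0.153, 0.129]
contact_force: [0.1, 0.3, -0.5]
opening: 85.4
```

Run:
```python
from h import *
s=observe();print(s['ee_pos'],s['q'].round(3))
for c in('side','top','wrist'):
  im=camera(c);save(c+'9',im);print(c,[(np.round(d['position'],1).tolist(),round(d['conf'],2)) for d in tip_of(c,'bowl_center')],[(np.round(d['position'],1).tolist(),round(d['conf'],2)) for d in tip_of(c,'tread')])
```

```text
[408.50952832  91.31617111 168.72625433] [-0.129  0.     2.172  0.207  0.592 -2.016]
side [([462.5, 101.9, 27.5], 0.97), ([827.5, 140.2, 18.2], 0.81), ([630.6, 324.8, 23.3], 0.8)] [([673.6, -9.5, 73.7], 0.74)]
top [([634.6, 324.1, 26.7], 0.98), ([463.2, 102.9, 29.7], 0.93), ([826.7, 138.7, 23.7], 0.85), ([729.5, 105.3, 179.7], 0.52), ([676.6, -7.0, 70.5], 0.47)] [([676.8, -8.8, 70.5], 0.65)]
wrist [([460.0, 100.0, 25.9], 0.98), ([637.3, 323.0, 21.2], 0.8), ([827.6, 140.2, 19.9], 0.52)] []
```

View pics/side9.png

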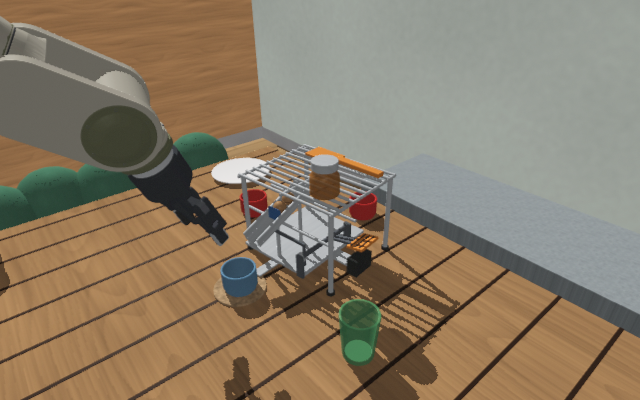

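View pics/wrist9.png

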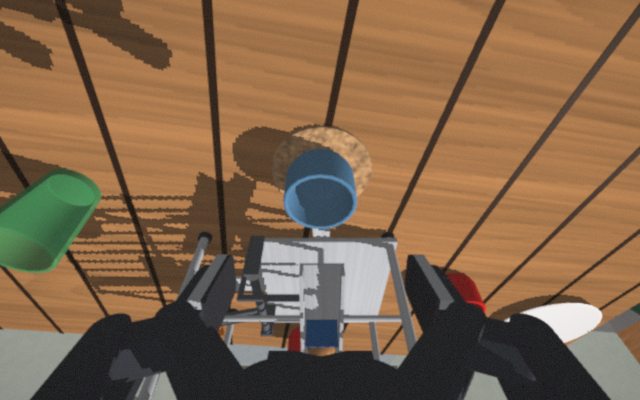

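```bash
cat > kin.py <<'E'
from h import *
import itertools
D=[([0.88160,0.31346,1.49845,0,1.33100,-0.22340],[235.65,468.88,252.72],[.851216,.524815,-.00063,.0002]),
([0.079,0.284,1.503,0.043,0.96,-1.673],[580.9,171.1,284.3],[0.634,0.7478,0.1513,0.1267]),
([-0.129,0,2.172,0.207,0.592,-2.016],[408.5,91.3,168.7],[0.633,0.748,0.153,0.129])]
def fk(q,L,s,C=Ro.identity()):
    a1,d1,a2,a3,d4,d6=L
    y=lambda a:Ro.from_euler('y',a); z=lambda a:Ro.from_euler('z',a)
    A=z(q[0]);B=A*y(q[1]);F=A*y(q[1]+q[2]);T=F*z(s[0]*q[3])*y(q[4])
    p=A.apply([a1,0,d1])+B.apply([0,0,a2])+F.apply([a3,0,d4])+T.apply([0,0,d6])
    return p,T*z(s[1]*q[5])*C
def fit(D,s):
    _,T0=fk(D[0][0],[0]*6,s);C=T0.inv()*Ro.from_quat(D[0][2])
    re=[np.degrees((fk(q,[0]*6,s,C)[1].inv()*Ro.from_quat(o)).magnitude()) for q,p,o in D]
    f=lambda L:np.concatenate([fk(q,L,s)[0]-p for q,p,o in D]+[(L-np.array([50,300,400,50,400,250]))*3e-3])
    r=least_squares(f,[50,300,400,50,400,250])
    return C,r.x,r.fun,re
if __name__=='__main__':
  for s in itertools.product((1,-1),(1,-1)):
    C,L,f,re=fit(D,s);print(s,C.as_rotvec().round(3),L.round(1),f.round(1)[:-6],np.round(re,2))
E
python3 kin.py
```

```text
(1, 1) [ 0.    -0.    -3.142] [-1516.3 -7350.5  5252.  -3430.4  -434.    874.4] [ 82.1 -83.2 -46.8  18.4 -92.8  43.9  -4.5 -42.6   2.9] [0.   0.06 0.03]
(1, -1) [0.    0.    2.695] [-1516.3 -7350.5  5252.  -3430.4  -434.    874.4] [ 82.1 -83.2 -46.8  18.4 -92.8  43.9  -4.5 -42.6   2.9] [  0.   166.16 154.59]
(-1, 1) [ 0.    -0.    -3.142] [ 2099.8 10661.9 -6227.7  4844.4  1549.5  -654.3] [ 100.3  -61.1   65.    -7.1 -102.6  -61.1  -10.2  -67.3   -4.1] [ 0.    4.91 23.73]
(-1, -1) [0.    0.    2.695] [ 2099.8 10661.9 -6227.7  4844.4  1549.5  -654.3] [ 100.3  -61.1   65.    -7.1 -102.6  -61.1  -10.2  -67.3   -4.1] [  0.   163.34 174.4 ]
```

```bash
sed -i 's/a1,d1,a2,a3,d4,d6=L/a1,d1,a2,a3,d4,d6,b,e=L/; s/A.apply(\[a1,0,d1\])/A.apply([a1,b,d1])/; s/T.apply(\[0,0,d6\])/T.apply([e,0,d6])/; s/\[0\]\*6/[0]*8/g; s/400,250\]/400,250,115,0]/g; s/\[:-6\]/[:-8]/' kin.py; python3 kin.py | head -1
```

```text
(1, 1) [ 0.    -0.    -3.142] [  0.9 212.3 432.1  43.7 399.1 232.8 116.5  -0.7] [-0.1  0.1  0.   0.  -0.1 -0.  -0.  -0.1 -0. ] [0.   0.06 0.03]
```

```bash
cat >> kin.py <<'E'
C,L,_,_=fit(D,(1,1))
lo=np.array([-2.94,-.97,.19,-1.23,.02,-2.88]);hi=np.array([2.94,2.17,2.56,4.37,3.11,2.88])
def ik(p,R,q0):
    def f(q):
        a,B=fk(q,L,(1,1),C);return np.r_[(a-p)/100,(B.inv()*R).as_rotvec()]
    r=least_squares(f,np.clip(q0,lo+.01,hi-.01),bounds=(lo,hi));return r.x,np.linalg.norm(r.fun)
E
python3 - <<'E'
from kin import *
rng=np.random.default_rng(0)
for lean in (40,48):
 for roll in (0,90,180,270):
  R=Rped(np.radians(lean),1,np.radians(roll))
  z=R.apply([0,0,1]);tip=rk((0,-104,44),PR)[0]
  sols=[]
  for back in (22,150):
   for k in range(25):
    q,e=ik(tip-back*z,R,rng.uniform(lo,hi))
    if e<1e-3 and not any(b==back and np.abs(q-o).max()<.05 for b,o in sols): sols.append((back,q))
  for b,q in sols: print(lean,roll,b,q.round(2))
E
```

```text
40 0 22 [-0.41  1.02  0.97  0.57  1.58 -0.69]
40 0 150 [-0.5   1.    0.73  0.55  1.84 -0.63]
40 90 22 [-0.41  1.02  0.97  0.57  1.58  0.88]
40 90 150 [-0.5   1.    0.72  0.55  1.84  0.94]
40 180 22 [-0.41  1.02  0.97  0.57  1.58  2.45]
40 180 150 [-0.5   1.    0.73  0.55  1.84  2.51]
40 270 22 [-0.41  1.01  0.97  0.57  1.58 -2.26]
40 270 150 [-0.5   1.    0.73  0.55  1.84 -2.2 ]
48 0 22 [-0.44  1.07  0.92  0.66  1.68 -0.71]
48 0 150 [-0.54  1.1   0.63  0.65  1.94 -0.63]
48 90 22 [-0.44  1.07  0.92  0.66  1.68  0.86]
48 90 150 [-0.54  1.1   0.63  0.65  1.95  0.94]
48 180 22 [-0.44  1.07  0.92  0.66  1.68  2.43]
48 180 150 [-0.54  1.1   0.63  0.65  1.95  2.51]
48 270 22 [-0.44  1.07  0.92  0.66  1.68 -2.29]
48 270 150 [-0.54  1.1   0.63  0.65  1.94 -2.2 ]
```

```bash
cat > plan.py <<'E'
from kin import *
def chk(p0,R0,p1,R1,n,q):
    w=(R0.inv()*R1).as_rotvec();mx=0
    for i in range(1,n+1):
        qn,e=ik(np.array(p0)+(np.array(p1)-p0)*i/n,R0*Ro.from_rotvec(w*i/n),q);mx=max(mx,np.abs(qn-q).max()*12);q=qn
        if e>1e-2: print('bad',i,e)
    print('q',q.round(2),'maxrate',round(mx,2));return q
E
python3 - <<'E'
from plan import *
s=observe();p0=s['ee_pos'];R0=Ro.from_quat(s['tcp_rot']);q=s['q']
R1=Rped(np.radians(48));z=R1.apply([0,0,1])
pre=rk((0,-97,90),PR)[0]-152*z;W=np.array([480,-120,300.])
Rm=R0*Ro.from_rotvec((R0.inv()*R1).as_rotvec()*.6)
q=chk(p0,R0,W,Rm,12,q);q=chk(W,Rm,pre,R1,12,q);print(pre,R1.as_quat())
rows(W,Rm,12,dec=0);rows(pre,R1,10,p0=W,R0=Rm,dec=0)
E
```

```text
q [-0.62  0.34  1.4   0.3   1.73 -1.45] maxrate 1.31
q [-0.53  1.05  0.61  0.68  2.   -0.58] maxrate 1.1
[ 694.48304878 -118.72307533  191.70785217] [ 0.91034732  0.07637451 -0.03400412 -0.40531274]
total 260.9821735055254 65.6953260705963
12 [-18.0,7.0,-9.0,0.048,0.018,0.081,-18.0,8.0,-10.0,0.048,0.018,0.081,-17.0,9.0,-11.0,0.048,0.018,0.081,-16.0,10.0,-11.0,0.048,0.018,0.081,-15.0,10.0,-12.0,0.048,0.018,0.081,-14.0,11.0,-13.0,0.048,0.018,0.081,-12.0,11.0,-14.0,0.048,0.018,0.081,-11.0,12.0,-14.0,0.048,0.018,0.081,-10.0,12.0,-15.0,0.048,0.018,0.081,-9.0,12.0,-16.0,0.048,0.018,0.081,-8.0,12.0,-17.0,0.048,0.018,0.081,-6.0,11.0,-17.0,0.048,0.018,0.081]
total 240.27442234261014 43.796884047064154
10 [12.0,19.0,8.0,0.038,0.014,0.065,13.0,19.0,8.0,0.038,0.014,0.065,14.0,18.0,7.0,0.038,0.014,0.065,15.0,17.0,7.0,0.038,0.014,0.065,16.0,16.0,6.0,0.038,0.014,0.065,17.0,16.0,6.0,0.038,0.014,0.065,18.0,15.0,5.0,0.038,0.014,0.065,19.0,14.0,5.0,0.038,0.014,0.065,20.0,13.0,5.0,0.038,0.014,0.065,21.0,12.0,5.0,0.038,0.014,0.065]
```

{"fn": "play_rows", "kwargs": {"deltas": [-18,7,-9,0.048,0.018,0.081,-18,8,-10,0.048,0.018,0.081,-17,9,-11,0.048,0.018,0.081,-16,10,-11,0.048,0.018,0.081,-15,10,-12,0.048,0.018,0.081,-14,11,-13,0.048,0.018,0.081,-12,11,-14,0.048,0.018,0.081,-11,12,-14,0.048,0.018,0.081,-10,12,-15,0.048,0.018,0.081,-9,12,-16,0.048,0.018,0.081,-8,12,-17,0.048,0.018,0.081,-6,11,-17,0.048,0.018,0.081], "gripper": -1}}

```text
clock: 11.87
ee_pos: [480.0, -121.9, 299.8]
tcp_rot: [0.895, 0.389, 0.046, -0.214]
contact_force: [0.4, 0.9, 0.4]
opening: -0.0
```

{"fn": "play_rows", "kwargs": {"deltas": [12,19,8,0.038,0.014,0.065,13,19,8,0.038,0.014,0.065,14,18,7,0.038,0.014,0.065,15,17,7,0.038,0.014,0.065,16,16,6,0.038,0.014,0.065,17,16,6,0.038,0.014,0.065,18,15,5,0.038,0.014,0.065,19,14,5,0.038,0.014,0.065,20,13,5,0.038,0.014,0.065,21,12,5,0.038,0.014,0.065,0,0,0,0,0,0,0,0,0,0,0,0]}}

```text
clock: 12.87
ee_pos: [693.2, -122.0, 186.0]
tcp_rot: [0.911, 0.073, -0.037, -0.405]
contact_force: [-0.3, 0.3, 0.3]
opening: -0.2
```

Run:
```python
from plan import *
s=observe();print(s['clock'],s['ee_pos'],s['tcp_rot'],s['q'].round(3),s['opening'],fk(s['q'],L,(1,1),C)[0])
for c in('side','wrist','top'):
  im=camera(c);save(c+'10',im);print(c,[(np.round(d['position'],1).tolist(),round(d['conf'],2)) for d in tip_of(c,'tread')])
```

```text
12.8667 [ 693.22342678 -121.99721278  186.00501554] [ 0.91064349  0.07321631 -0.03728384 -0.40494163] [-0.534  1.046  0.627  0.669  1.995 -0.579] -0.1618748087451411 [ 690.68146571 -120.41133193  188.74025905]
side [([676.1, -15.5, 71.4], 0.76)]
wrist [([674.9, -7.6, 73.2], 0.78)]
top [([678.4, -8.3, 72.1], 0.64)]
```

View pics/side10.png

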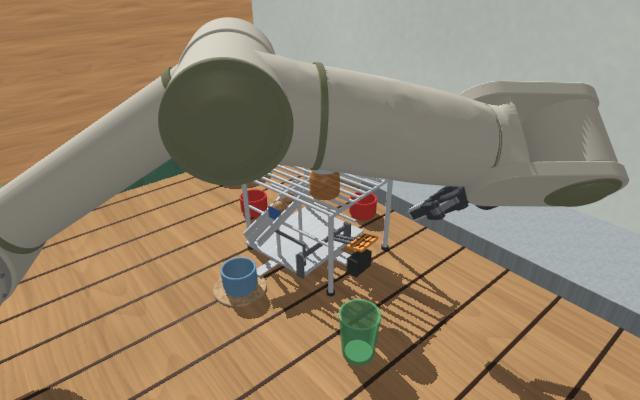

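View pics/wrist10.png

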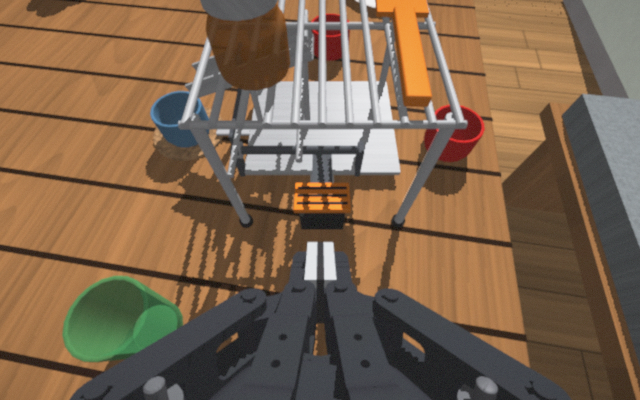

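Run:
```python
from plan import *
R1=Rped(np.radians(48));z=R1.apply([0,0,1])
s=observe()
T=rk((0,-97,93),PR)[0]-22*z;print(T)
rows(T,R1,10)
chk(s['ee_pos'],Ro.from_quat(s['tcp_rot']),T,R1,10,s['q'])
print('down in tool',R1.inv().apply([0,0,-1]))
```

```text
[678.38615749 -23.46471294 107.72087334]
total 129.85710372934744 0.3821905773852926
10 [0.2,-0.5,13.0,0.0,-0.0,-0.001,0.2,-0.5,13.0,0.0,-0.0,-0.001,0.2,-0.5,13.0,0.0,-0.0,-0.001,0.2,-0.5,13.0,0.0,-0.0,-0.001,0.2,-0.5,13.0,0.0,-0.0,-0.001,0.2,-0.5,13.0,0.0,-0.0,-0.001,0.2,-0.5,13.0,0.0,-0.0,-0.001,0.2,-0.5,13.0,0.0,-0.0,-0.001,0.2,-0.5,13.0,0.0,-0.0,-0.001,0.2,-0.5,13.0,0.0,-0.0,-0.001]
q [-0.43  1.    0.93  0.67  1.73 -0.67] maxrate 0.47
down in tool [-6.93889390e-18  7.43144825e-01  6.69130606e-01]
```

{"fn": "play_rows", "kwargs": {"deltas": [1,-2.5,13,0,0,0,1,-2.5,13,0,0,0,0,0,13,0,0,0,0,0,13,0,0,0,0,0,13,0,0,0,0,0,13,0,0,0,0,0,13,0,0,0,0,0,13,0,0,0,0,0,13,0,0,0,0,0,12,0,0,0,0,0,0,0,0,0]}}

```text
clock: 14.08
ee_pos: [677.9, -22.4, 105.5]
tcp_rot: [0.911, 0.074, -0.037, -0.404]
contact_force: [0.8, -0.2, 0.6]
opening: -0.0
```

Run:
```python
from plan import *
s=observe();print(s['clock'],s['ee_pos'],s['contact_force'])
for c in('side','wrist'):
  im=camera(c);save(c+'11',im if c=='wrist' else im[130:310,280:440].repeat(3,0).repeat(3,1))
```

```text
14.0833 [677.85703206 -22.35126925 105.49641728] [ 0.77284808 -0.17245753  0.6282566 ]
```

View pics/side11.png

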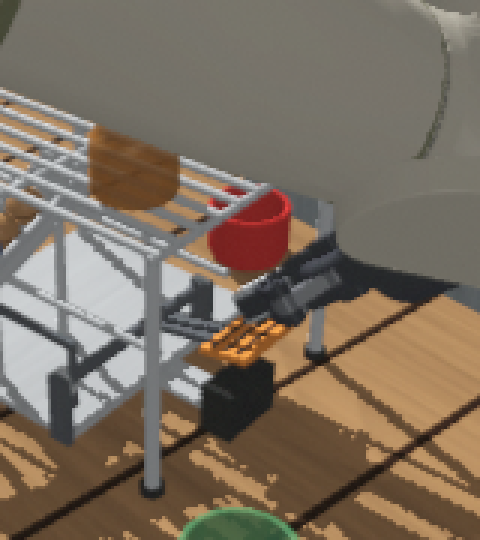

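View pics/wrist11.png

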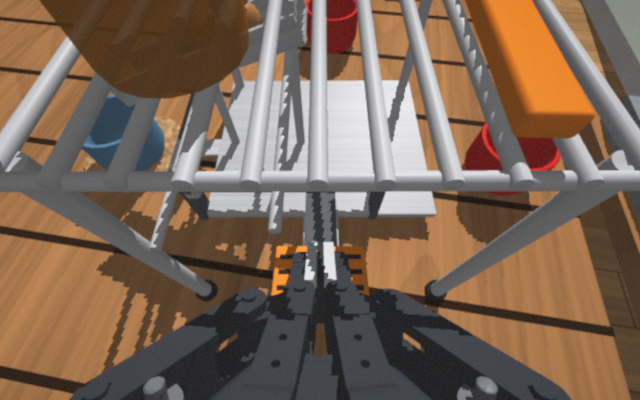

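Run:
```python
from plan import *
q=observe()['q'];a1,d1,a2,a3,d4,d6,b,e=L
y=lambda a:Ro.from_euler('y',a); A=Ro.from_euler('z',q[0])
for off in (0,b):
  el=A.apply([a1,off,d1])+(A*y(q[1])).apply([0,0,a2]);w=el+(A*y(q[1]+q[2])).apply([a3,0,d4]);print(el,w)
```

```text
[ 329.80099005 -150.25245238  448.97657517] [ 654.95548463 -298.38803016  265.81790473]
[378.08104134 -44.2787497  448.97657517] [ 703.23553592 -192.41432748  265.81790473]
```

{"fn": "play_rows", "kwargs": {"deltas": [0,1.5,1.3,0,0,0,0,1.5,1.3,0,0,0,0,1.5,1.3,0,0,0,0,1.5,1.3,0,0,0,0,0,0,0,0,0]}}

```text
clock: 14.6
ee_pos: [678.5, -24.5, 97.9]
tcp_rot: [0.911, 0.073, -0.036, -0.404]
contact_force: [0.7, 0.3, -0.5]
opening: -0.0
```

{"fn": "play_rows", "kwargs": {"deltas": [0,1.5,1.3,0,0,0,0,1.5,1.3,0,0,0,0,0,0,0,0,0]}}

```text
clock: 14.85
ee_pos: [678.7, -24.4, 94.2]
tcp_rot: [0.911, 0.073, -0.036, -0.404]
contact_force: [0.4, -0.1, -0.0]
opening: 0.1
```

{"fn": "play_rows", "kwargs": {"deltas": [0,1.5,1.3,0,0,0,0,1.5,1.3,0,0,0,0,1.5,1.3,0,0,0,0,0,0,0,0,0]}}

```text
clock: 15.18
ee_pos: [678.8, -24.7, 88.4]
tcp_rot: [0.911, 0.073, -0.035, -0.404]
contact_force: [1.8, -2.4, 4.3]
opening: -0.3
```

{"fn": "play_rows", "kwargs": {"deltas": [0,1.5,1.3,0,0,0,0,1.5,1.3,0,0,0,0,1.5,1.3,0,0,0,0,1.5,1.3,0,0,0,0,1.5,1.3,0,0,0,0,1.5,1.3,0,0,0,0,1.5,1.3,0,0,0,0,0,0,0,0,0]}}

```text
clock: 15.85
ee_pos: [678.9, -25.3, 74.9]
tcp_rot: [0.911, 0.073, -0.035, -0.404]
contact_force: [1.9, -4.3, 5.8]
opening: -0.0
```

Run:
```python
from plan import *
s=observe();print(s['clock'],s['ee_pos'],s['contact_force'])
for c in('side','wrist'):
  im=camera(c);save(c+'12',im if c=='wrist' else im[130:310,200:440].repeat(3,0).repeat(3,1))
```

```text
15.85 [678.90857671 -25.26273787  74.87767613] [ 1.93095486 -4.28635623  5.78167369]
```

View pics/side12.png

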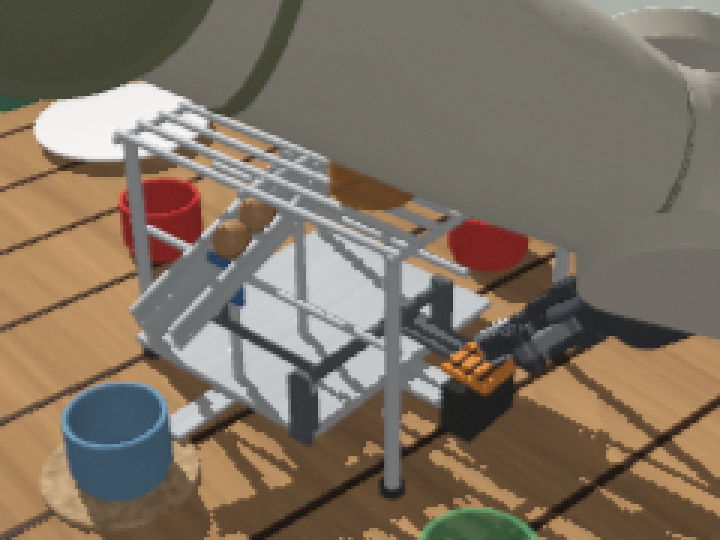

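View pics/wrist12.png

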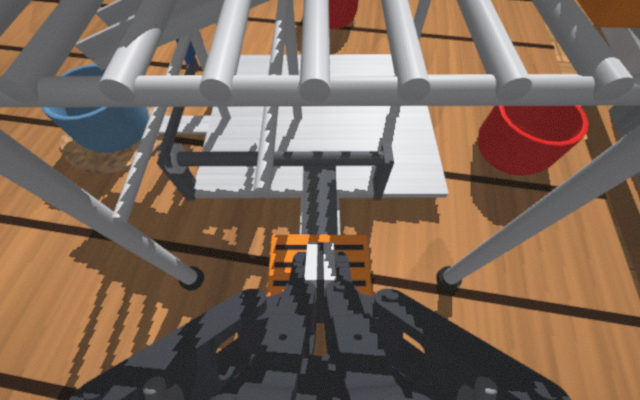

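The tip is on the tread at wrist (320,265) and the gate is sinking at side12 (230,262), with the nuts still held. Continuing.

{"fn": "play_rows", "kwargs": {"deltas": [0,1.5,1.3,0,0,0,0,1.5,1.3,0,0,0,0,1.5,1.3,0,0,0,0,0.8,0.7,0,0,0,0,0.8,0.7,0,0,0,0,0,0,0,0,0]}}

```text
clock: 16.45
ee_pos: [678.9, -24.9, 67.3]
tcp_rot: [0.911, 0.074, -0.035, -0.404]
contact_force: [0.2, -1.7, 7.7]
opening: 0.3
```

{"fn": "play_rows", "kwargs": {"deltas": [0,0.8,0.7,0,0,0,0,0.8,0.7,0,0,0,0,0,0,0,0,0]}}

```text
clock: 16.7
ee_pos: [678.8, -24.7, 65.3]
tcp_rot: [0.911, 0.074, -0.035, -0.405]
contact_force: [-1.0, -1.4, 9.4]
opening: -0.1
```

{"fn": "play_rows", "kwargs": {"deltas": [0,0.8,0.7,0,0,0,0,0,0,0,0,0]}}

```text
clock: 16.87
ee_pos: [678.8, -24.6, 64.3]
tcp_rot: [0.911, 0.074, -0.035, -0.405]
contact_force: [0.3, 0.7, 8.4]
opening: 0.1
```

{"fn": "play_rows", "kwargs": {"deltas": [0,0.8,0.7,0,0,0,0,0,0,0,0,0]}}

```text
clock: 17.03
ee_pos: [678.9, -24.6, 64.1]
tcp_rot: [0.911, 0.074, -0.035, -0.405]
contact_force: [-1.7, 0.3, 12.8]
opening: 0.0
```

{"fn": "play_rows", "kwargs": {"deltas": [0,0.6,0.5,0,0,0,0,0,0,0,0,0]}}

```text
clock: 17.2
ee_pos: [678.9, -24.6, 64.0]
tcp_rot: [0.911, 0.075, -0.035, -0.405]
contact_force: [-2.2, -0.6, 15.3]
opening: 0.0
```

Run:
```python
from plan import *
s=observe();print(s['clock'],s['ee_pos'],s['contact_force'])
im=camera('side');save('side13',im[130:310,200:440].repeat(3,0).repeat(3,1))
```

```text
17.2 [678.90322782 -24.60192995  63.98772358] [-2.17513122 -0.63738    15.3009802 ]
```

View pics/side13.png

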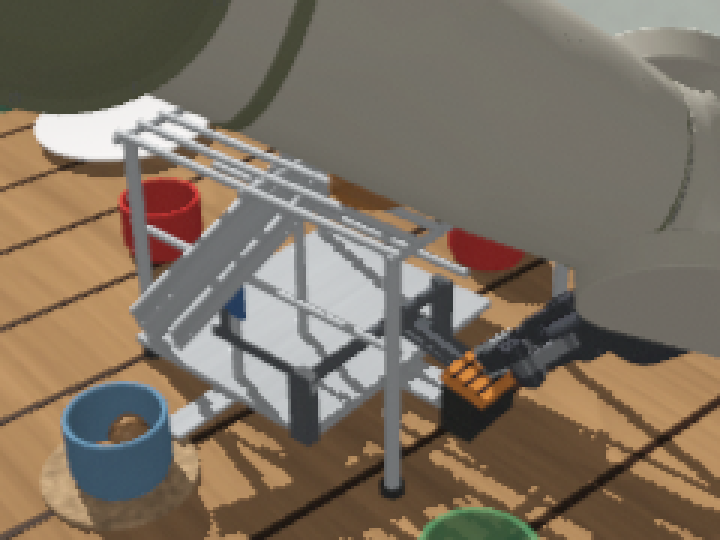

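At the stop: 15 N and rising without travel. The gate is fully down and a nut is in the bowl at side13 (125,430). Holding.

{"fn": "play_rows", "kwargs": {"deltas": [0,0,0,0,0,0,0,0,0,0,0,0,0,0,0,0,0,0,0,0,0,0,0,0,0,0,0,0,0,0,0,0,0,0,0,0,0,0,0,0,0,0,0,0,0,0,0,0,0,0,0,0,0,0,0,0,0,0,0,0,0,0,0,0,0,0,0,0,0,0,0,0]}}

```text
clock: 18.25
ee_pos: [678.9, -24.6, 64.0]
tcp_rot: [0.911, 0.075, -0.035, -0.405]
contact_force: [-2.5, -0.4, 15.8]
opening: 0.1
```

{"fn": "play_rows", "kwargs": {"deltas": [0,0,0,0,0,0,0,0,0,0,0,0,0,0,0,0,0,0,0,0,0,0,0,0,0,0,0,0,0,0,0,0,0,0,0,0]}}

```text
clock: 18.75
ee_pos: [678.9, -24.6, 64.0]
tcp_rot: [0.911, 0.075, -0.035, -0.405]
contact_force: [-4.1, -0.5, 15.4]
opening: -0.2
```

Run:
```python
from plan import *
s=observe();print(s['clock'],s['ee_pos'],s['contact_force'])
for c in('side','top'):
  im=camera(c);save(c+'14',im[130:310,200:440].repeat(3,0).repeat(3,1))
  print(c,[(np.round(d['position'],1).tolist(),round(d['conf'],2)) for d in tip_of(c,'walnut_a')],[(np.round(d['position'],1).tolist(),round(d['conf'],2)) for d in tip_of(c,'bowl_center')])
```

```text
18.75 [678.91261864 -24.59029729  63.98484062] [-4.11396907 -0.52894229 15.39760772]
side [([473.6, 111.7, 22.5], 0.44)] [([827.0, 136.6, 24.0], 0.8), ([461.2, 102.1, 27.1], 0.65)]
top [] [([827.5, 137.2, 22.2], 0.98), ([637.0, 321.4, 27.7], 0.67)]
```

View pics/side14.png

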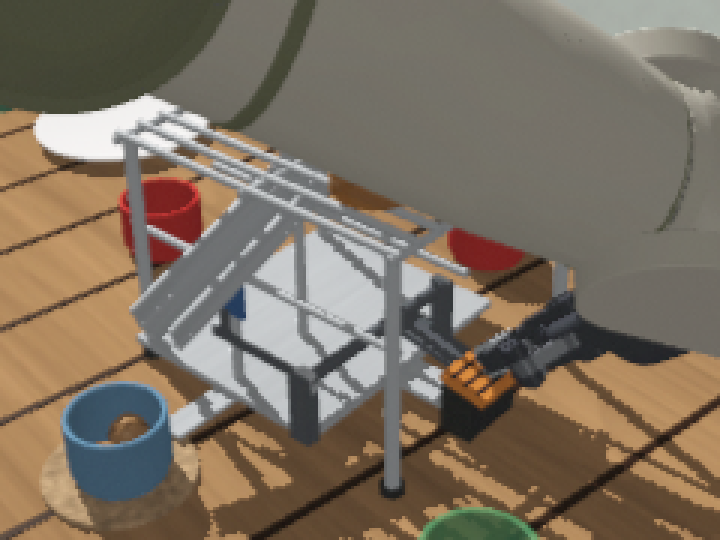

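View pics/top14.png

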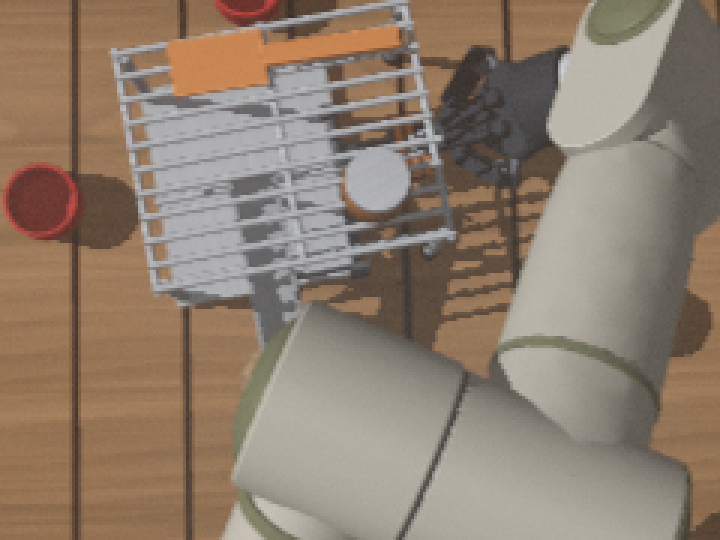

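The chute is empty, both nuts have left, and the arm isn't touching anything else. Now I let the pedal rise gently.

{"fn": "play_rows", "kwargs": {"deltas": [0,-1.5,-1.3,0,0,0,0,-2.2,-2,0,0,0,0,-3,-2.7,0,0,0,0,-3,-2.7,0,0,0,0,-3,-2.7,0,0,0,0,-3,-2.7,0,0,0,0,-3,-2.7,0,0,0,0,-3,-2.7,0,0,0,0,-3,-2.7,0,0,0,0,-2.2,-2,0,0,0,0,0,0,0,0,0]}}

```text
clock: 19.97
ee_pos: [678.8, -25.2, 97.7]
tcp_rot: [0.911, 0.073, -0.036, -0.404]
contact_force: [0.8, 0.8, -0.1]
opening: 0.1
```

{"fn": "play_rows", "kwargs": {"deltas": [0,0,-6,0,0,0,0,0,-13,0,0,0,0,0,-13,0,0,0,0,0,-13,0,0,0,0,0,-13,0,0,0,0,0,-13,0,0,0,0,0,-13,0,0,0,0,0,-13,0,0,0,0,0,-13,0,0,0,0,0,-13,0,0,0,0,0,-13,0,0,0,0,0,0,0,0,0]}}

```text
clock: 20.97
ee_pos: [695.9, -126.6, 190.0]
tcp_rot: [0.912, 0.073, -0.034, -0.403]
contact_force: [-0.6, -0.2, 0.1]
opening: -0.2
```

Run:
```python
from plan import *
s=observe();print(s['clock'],s['ee_pos'],s['contact_force'])
R0=Ro.from_quat(s['tcp_rot']);W=np.array([460,-150,320.])
rows(W,R0,10,dec=0);chk(s['ee_pos'],R0,W,R0,10,s['q'])
save('wrist15',camera('wrist'))
```

```text
20.9667 [ 695.89749193 -126.64991746  190.02459158] [-0.60689575 -0.16984884  0.05417739]
total 270.3450754974146 0.0
10 [-24.0,-11.0,-8.0,0.0,0.0,0.0,-24.0,-11.0,-8.0,0.0,0.0,0.0,-24.0,-11.0,-8.0,0.0,0.0,0.0,-24.0,-11.0,-8.0,0.0,0.0,0.0,-24.0,-11.0,-8.0,0.0,0.0,0.0,-24.0,-11.0,-8.0,0.0,0.0,0.0,-24.0,-11.0,-8.0,0.0,0.0,0.0,-24.0,-11.0,-8.0,0.0,0.0,0.0,-24.0,-11.0,-8.0,0.0,0.0,0.0,-24.0,-11.0,-8.0,0.0,0.0,0.0]
q [-0.78  0.45  1.32  0.51  2.04 -0.87] maxrate 1.24
```

View pics/wrist15.png

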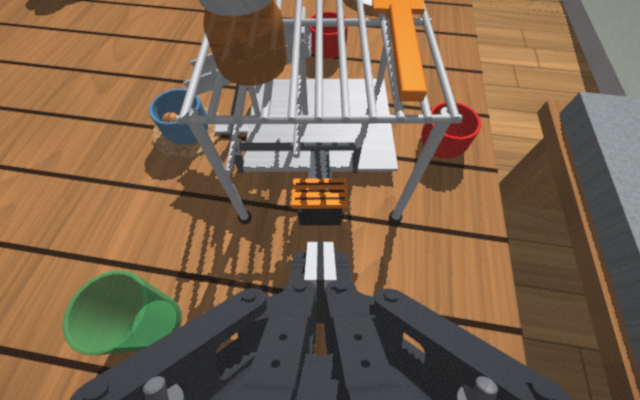

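Pedal is back up at wrist (320,193). I'm moving aside to get a free top view.

{"fn": "play_rows", "kwargs": {"deltas": [-24,-11,-8,0,0,0,-24,-11,-8,0,0,0,-24,-11,-8,0,0,0,-24,-11,-8,0,0,0,-24,-11,-8,0,0,0,-24,-11,-8,0,0,0,-24,-11,-8,0,0,0,-24,-11,-8,0,0,0,-24,-11,-8,0,0,0,-24,-11,-8,0,0,0,0,0,0,0,0,0]}}

```text
clock: 21.93
ee_pos: [455.0, -149.0, 327.5]
tcp_rot: [0.912, 0.073, -0.035, -0.403]
contact_force: [0.2, 0.1, 0.9]
opening: 0.2
```

Run:
```python
from plan import *
s=observe();print(s['clock'],s['ee_pos'],s['contact_force'])
for c in('side','top'):
  im=camera(c);save(c+'16',im[120:390,200:440].repeat(2,0).repeat(2,1) if c=='side' else im[100:300,220:420].repeat(3,0).repeat(3,1))
  for t in ('walnut_a','bowl_center','jar','tumbler','scraper','tread'): print(c,t,[(np.round(d['position'],1).tolist(),round(d['conf'],2)) for d in tip_of(c,t)])
```

```text
21.9333 [ 454.99257299 -149.02043141  327.49614905] [0.21417573 0.08111399 0.94795926]
side walnut_a [([474.0, 112.4, 23.7], 0.48)]
side bowl_center [([829.6, 140.4, 20.7], 0.89), ([460.0, 104.4, 29.6], 0.69), ([632.7, 324.5, 24.9], 0.57)]
side jar [([616.0, 36.6, 176.9], 0.62)]
side tumbler [([527.4, -147.7, 1.8], 0.91)]
side scraper [([729.2, 111.7, 178.3], 0.63)]
side tread [([674.2, -13.2, 72.2], 0.89)]
top walnut_a []
top bowl_center [([824.9, 137.8, 20.2], 0.84), ([634.5, 323.9, 30.6], 0.82), ([460.7, 103.5, 27.1], 0.56)]
top jar [([616.3, 34.4, 179.5], 0.97)]
top tumbler [([530.0, -149.2, -2.2], 0.96)]
top scraper [([726.2, 106.7, 184.1], 0.65)]
top tread [([678.4, -10.2, 67.9], 0.87)]
```

View pics/side16.png

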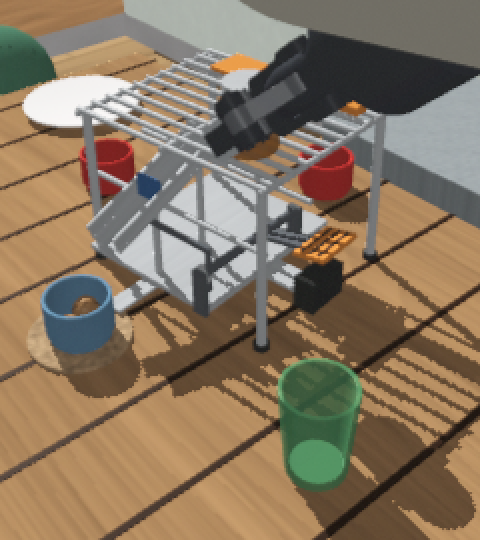

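View pics/top16.png

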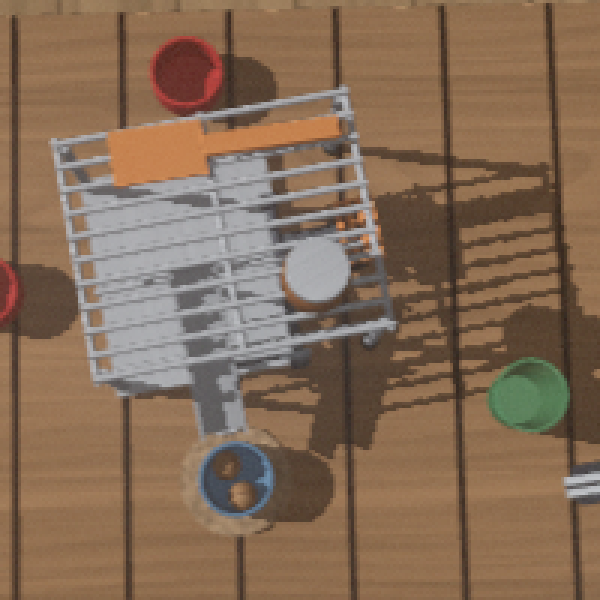

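```bash
python3 -c "
from station import *
print(finish_job())"
```

```text
the job is handed in; nothing more can be done
None
```

The job is done and handed in at about 22.5 s. The blue bowl stands upright on the coaster with both walnuts in it, and the pedal is back up.

- **Bowl:** I gripped it across its side with the tool tilted back and set it on the coaster. The last readings put it about 2–4 mm from the coaster's centre.
- **Pedal:** I pressed it with shut fingers from the rack's -y side until it stopped moving. The force was about 15 N, and I held it there for about 1.5 s before letting it rise.
- **Last checks:** The top picture shows both walnuts in the bowl. The tread is at its rest height, and the jar, scraper and glass are within about 5 mm of where they started, which is as close as the networks can measure. The gripper is clear of everything.
- **Disagreement:** In the last pictures the walnut network found one nut from the side camera and none from the top one. I counted both nuts by eye in the top picture.
- **Not checked:** The pedal angle was not measured directly. I judged it to be at the stop from the force rising without further travel, the gate being fully down and the nuts having rolled out.

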